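# Slide the inspection magnifier over the green gear

### The arm

A 6-joint arm with a two-finger parallel gripper is mounted at the origin on the work surface. World frame = base frame: x ahead of the robot, y to its left, z up, the work surface at z = 0. Lengths are in m, angles in degrees, forces in N, time in s.
With the tool pointing down it reaches from about 0.4 to 0.825 m from the base axis. Payload 7 kg.
Tool frame: the origin (TCP) lies on the centre line of the jaws, within the pads' length; the fingertips stand r.tip_reach ahead of it and the grasp point (between the pads) is the TCP (r.tip_reach is the distance from the TCP to the fingertips, in m); z points along the fingers, y is the line along which they close (so a half turn about z gives the same grasp; the last joint's range is limited). The gripper opens to 88 mm and grips with 3 to 60 N. Pads are 19 mm wide; open, the fingers measure 130 mm over their backs; the gripper's body (78 mm by 193 mm) begins 47 mm behind the grasp point.
Start: joints at [-48.008, 20.546, 0.682, 0, -70.136, -16.507], TCP at [0.29, -0.609, 0.246] pointing down, gripper open.
Joint ranges: [-176.03, 176.03], [-82.01, 121.73], [-58.28, 71.71], [-173.87, 95.51], [-174.79, -0.11], [-173.66, 173.66]. Speed limits (degrees/s): [136.94, 136.94, 172.46, 180, 180, 180].

### API

Orientations are given as [roll, pitch, yaw] about the fixed x, y, z axes, in that order (R = Rz(yaw) Ry(pitch) Rx(roll)).
In Python, from plant import sensors, cams, r gives the robot as it stands.
- The arm moves only by the tool drive_tool, never from a script. Its argument "rows" is a list of rows, each an object of numbers: "fingers": the gripper's target within -1 to 1 (fully open at 1, half-way at 0, shut at -1); "x", "y", "z": the shift along the tool's x, y, z in m; "spin": the turn about the tool's z in rad. A call has 1 to 10 rows; each row is the pose to reach, as a shift and turn from the pose commanded when the call began, along the tool's axes at that moment; what a row does not reach only later rows make up. A row lasts 1/8 s, in which the tool goes at most 62.5 mm and 10.7 degrees, less where a joint would pass 70% of its speed; a pose out of reach is approached as far as the arm can. A call with a gripper value outside its range is refused whole. The fingers move at their own pace and stop on an object; "newtons" is the grip in N (left out, the last holds). Time passes only in rows, so rows that repeat a pose let the fingers close. It gives the time, the measured TCP pose, the force, the opening and the grip force at its end, in the units of the state.
- sensors.get_state(): the state, without advancing time (a new reading comes with each control period).
- cams.capture(name): name is "scene" or "top" or "wrist"; returns a dict with "pixels" (480x640x3 uint8, red, green, blue), "intrinsics" (3x3 intrinsics, pixels), "k1" (the pictures are not rectified: a ray, as slopes to the right and down, at radius r is drawn at 1 + k1 r^2 times it, then the intrinsics apply), "eye" and "orientation" of the camera in the world; the wrist camera has in their place "T_tool_cam" (4x4, takes a point from camera to tool coordinates, whose origin is the TCP and whose axes are the flange's). Camera axes: x right, y up, looking along -z (the intrinsics and any distortion apply to the point x, -y, -z); pixel columns grow to the right and rows downward; lengths in m; the calibration is good to about 2 mm. A picture is of the moment at which its call begins: read the wrist's pose just before it. There is no depth.
- r.close_job(): hands the job in; it is judged then, once.
The state is a dict: "time_s": time; "joints": joint angles; "qd": joint speeds; "joint_torque": joint torques, N m; "tcp_pos": TCP position; "eef_rot": TCP orientation; "contact_force": force on the tool from outside, world axes, zero at the start; "moment": the same for the moment, N m; "gripper_width": finger opening in m; "gripper_force": force on a finger pad.
Only numpy, scipy, OpenCV 4.12 (cv2) and the standard library are available. Lean on these libraries where they do the work, as an engineer would, in place of code of your own. Each camera call takes 0.05 s, during which the arm holds its last target. There are 200 camera calls.

### The job

Bring the magnifier on the inspection board over the green printed gear: its carriage is locked to the rail, so hold the red thumb release pressed in against the black grip fin while you slide the carriage along the rail until the lens is centred over the gear. Then let go so that the release springs out and the carriage locks there; leave the gear lying where it is.

Things in the scene. Friction and masses are not known exactly. Their poses are not given: they have to be found in the camera images.
- grip (a point): Squeeze point on the grey carriage, 78 mm above bench, midway between outer face of the red button (26 mm along rail, 30 high) and back of the black fin (34 mm along rail, top 20 mm higher): 36 mm across, 30 with button in. Axes: z up; y along rail, the carriage's only motion; x from button (on robot's side) through fin to lens. Carriage below (50 x 56 mm) is 48 mm high, boom to the lens 43 mm.
- release (a joint): Red thumb release: m pressed in along +x of grip, 0 = out (carriage locked to the rail; it holds against about 25 N), 0.006 = fully in against a stop. Sprung: about 9 N to push it fully in. It frees the carriage when half in; keep it fully in. Freed, the carriage slides with about 2 N of friction, 170 mm each way from the rail's middle; it starts within 35 mm of the middle.
- lens (a point): Centre of the round lens in its white ring (86 mm outside diameter, underside 80 mm and top 94 mm above the bench), fixed to the carriage 150 mm from grip along its +x and moving with it; its riser stands 98 to 108 mm out from grip. Same axes as grip: y along the rail. Rail and board (270 x 450 mm, 10 mm thick) are fixed to the bench.
- green_gear: Green 3D-printed gear, 52 mm across the teeth, 18 mm thick, 30 g, lying flat and loose on the black mat strip that runs beside the rail under the lens's path. Origin: centre of its underside, 10 mm above the bench, z up. It shares the strip with a blue spool and two white prints (under 35 mm high) in any order, and may be on either side of the lens's start.
Things that resemble listed ones, but are neither listed nor needed, are in the scene too. Of the things like the green_gear, leave any that is pink; of the rest the smaller one is meant.

How it is judged (in metres and radians):
On the way, in this order (a step that is already met when the one before it is completed fails the run):
1. the release is pressed in, with the lens still away from the gear (value of joint release above 0.002 m and (y of green_gear in the frame of lens above 0.015 m or y of green_gear in the frame of lens below -0.015 m)), for 0.05 s.
2. the lens reaches the gear with the release still held in (value of joint release above 0.002 m and y of green_gear in the frame of lens between -0.015 and 0.015 m), for 0.05 s.
At the end, for the whole second after the job is handed in: The lens centre is within 15 mm, measured along the rail, of the green gear's centre, and the release has sprung out again (less than 1 mm in), so the carriage is locked there (value of joint release below 0.001 m and y of green_gear in the frame of lens between -0.015 and 0.015 m); the robot touches nothing.
It fails at once if the green gear is moved more than 10 mm (distance of green_gear from where it was at the start of the episode above 0.01 m).
It also fails if it takes over 32 s, if anything falls off the work surface, if the arm or the gripper's body presses on something with over 40 N, if the wrist force passes 120 N, or if a joint passes its speed limit or range.

## Working session

There is one attempt and no reset: what is moved stays moved. The work goes in short steps, Python scripts to look and compute and a tool call to move; the robot and the scene stay as the last step left them, time stands still between calls to the robot, and variables do not carry over. Pictures are saved under pics/ and viewed, at most 10 in all, crops included, and the job is handed in when it is done.

Besides the shell and the picture viewer there is one more tool, called as name(argument=value, ...), one argument or row to a line, values as JSON. drive_tool: Moves the arm, as the interface text tells. Its arguments: {"type":"object","properties":{"rows":{"type":"array"},"newtons":{"type":"number"}},"required":["rows"]}

```bash
mkdir -p pics
cat > h.py <<'E'
import numpy as np, cv2
from scipy.spatial.transform import Rotation as R
def cast(c,uv,z,eye=None,rot=None):
    """pixels (N,2) -> world points on plane z"""
    K=np.array(c["intrinsics"]); k=c["k1"]
    uv=np.atleast_2d(np.asarray(uv,float))
    # 1+k1 r^2 model
    p=cv2.undistortPoints(uv.reshape(-1,1,2),K,np.array([k,0,0,0,0.]))[:,0]
    d=np.c_[p[:,0],-p[:,1],-np.ones(len(p))]
    if eye is None: eye=np.array(c["eye"]); rot=rotm(c["orientation"])
    d=d@rot.T
    return eye+d*((z-eye[2])/d[:,2])[:,None]
def rotm(o):
    o=np.array(o,float)
    return o if o.shape==(3,3) else R.from_euler("xyz",o,degrees=True).as_matrix()
E
python3 - <<'E'
from plant import sensors,cams,r
import cv2,pickle
print(sensors.get_state(), r.tip_reach)
for n in ("top","scene"):
    c=cams.capture(n); pickle.dump(c,open(n+".pkl","wb"))
    cv2.imwrite(f"pics/{n}0.png",c["pixels"][:,:,::-1]); print({k:v for k,v in c.items() if k!="pixels"})
E
```

```text
{'time_s': 0.0, 'joints': array([-4.80095079e+01,  2.05933898e+01,  6.33841139e-01, -1.99966597e-02,
       -7.01332896e+01, -1.65064441e+01]), 'qd': array([-0.00176702, -0.05488222, -0.01101124,  0.02763761,  0.03413291,
        0.06708099]), 'joint_torque': array([ 4.31809076e-05, -5.82713163e+01,  2.93057388e+01,  6.99725837e+00,
        6.95041599e-03, -1.42190734e-04]), 'tcp_pos': array([ 0.29021272, -0.60893873,  0.24460147]), 'eef_rot': array([ 1.79905647e+02, -8.35685591e-03, -1.54522756e+02]), 'contact_force': array([-0.13430426,  0.60714683, -0.55156724]), 'moment': array([-0.01671906, -0.03123175, -0.0124032 ]), 'gripper_force': 0.0, 'gripper_width': 0.08738360489622805} 0.019
{'intrinsics': array([[467.66224493,   0.        , 314.27619474],
       [  0.        , 467.66224493, 244.59951639],
       [  0.        ,   0.        ,   1.        ]]), 'k1': -0.11607664667434768, 'eye': array([0.57564894, 0.03808597, 0.71956895]), 'orientation': array([  6.45415587,  -0.57179527, -88.49069078])}
{'intrinsics': array([[594.78409599,   0.        , 319.26112134],
       [  0.        , 594.78409599, 242.01066931],
       [  0.        ,   0.        ,   1.        ]]), 'k1': -0.19250641278914152, 'eye': array([1.05199533, 0.48018215, 0.73989361]), 'orientation': array([ 42.02118945,  -0.16744934, 141.12067438])}
```

View pics/top0.png

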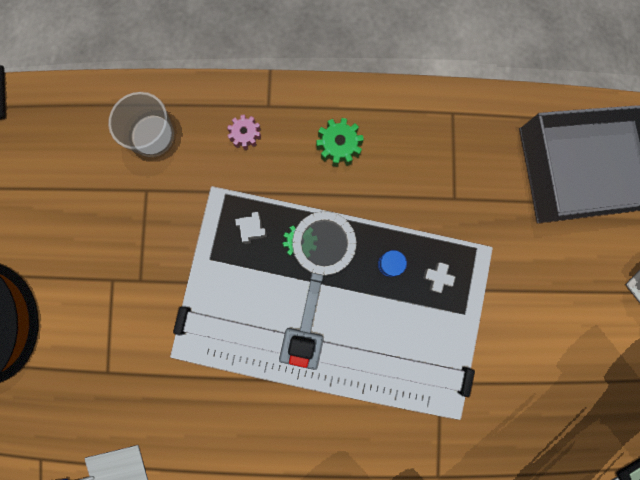

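View pics/scene0.png

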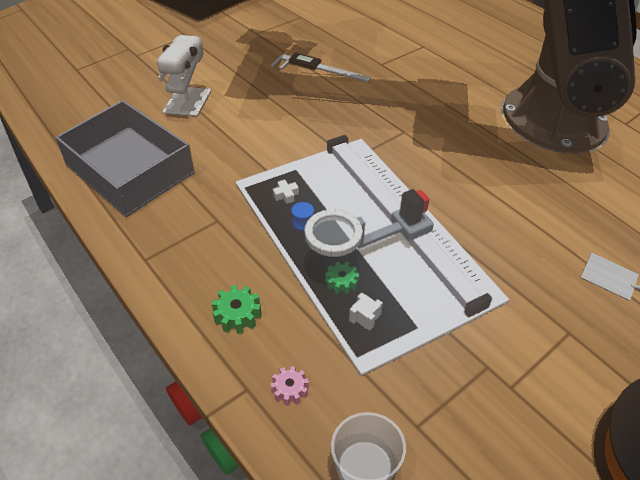

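The top view shows the lens ring at (325,243), the fin at (301,347), the red button at (298,362) and the gear half hidden at (300,240). In the scene view the small gear on the mat is fully visible at (342,276). The larger green gear and the pink one lie off the board.

```bash
cat > meas.py <<'E'
import pickle,cv2,numpy as np
from h import *
T=pickle.load(open("top.pkl","rb"));S=pickle.load(open("scene.pkl","rb"))
def comps(c,f,amin=30,box=None):
    h=cv2.cvtColor(c["pixels"],cv2.COLOR_RGB2HSV).astype(int); m=f(h).astype(np.uint8)
    if box: q=np.zeros_like(m);x0,y0,x1,y1=box;q[y0:y1,x0:x1]=m[y0:y1,x0:x1];m=q
    cs,_=cv2.findContours(m,cv2.RETR_EXTERNAL,cv2.CHAIN_APPROX_NONE)
    return sorted([k for k in cs if cv2.contourArea(k)>amin],key=cv2.contourArea,reverse=True)
white=lambda h:(h[...,1]<40)&(h[...,2]>150)
green=lambda h:(abs(h[...,0]-67)<18)&(h[...,1]>100)&(h[...,2]>40)
gtop=lambda h:green(h)&(h[...,2]>125)
red=lambda h:((h[...,0]<6)|(h[...,0]>174))&(h[...,1]>150)&(h[...,2]>80)
# board: 4 corners from min-area rect of outline
b=comps(T,white,5000,(160,170,500,430))[0]
P=cast(T,b[:,0],.01)[:,:2].astype(np.float32)
rc=cv2.minAreaRect(P); print("board",rc)
# ring
m=comps(T,white,300,(280,200,370,290))
ang=None
bp=cv2.boxPoints(rc); e=[bp[1]-bp[0],bp[2]-bp[1]]; L=max(e,key=np.linalg.norm); L=L/np.linalg.norm(L); L=L*np.sign(L[1])
y=np.array([L[0],L[1]]); x=np.array([y[1],-y[0]]); print("y axis",y,"yaw",np.degrees(np.arctan2(x[1],x[0])))
for k in m:
    q=cast(T,k[:,0],.094)[:,:2].astype(np.float32); (c,rad)=cv2.minEnclosingCircle(q); print("ring",c,2*rad*1e3,"along",np.dot(c,y),"across",np.dot(c,x))
for nm,f in(("green",green),("gtop",gtop)):
  for k in comps(S,f,80,(320,250,370,300)):
    q=cast(S,k[:,0],.028 if f is gtop else .019)[:,:2].astype(np.float32); c,rad=cv2.minEnclosingCircle(q);mm=cv2.moments(k)
    ce=cast(S,[[mm["m10"]/mm["m00"],mm["m01"]/mm["m00"]]],.028 if f is gtop else .019)[0,:2]
    print(nm,c,2e3*rad,"along",np.dot(c,y),"across",np.dot(c,x),"cent",ce,ce@y)
for n,c,bx in(("T",T,(270,330,330,380)),("S",S,(390,180,440,225))):
  for k in comps(c,red,10,bx):
    print("red",n,cv2.boundingRect(k))
    for z in(.063,.078,.093):
        q=cast(c,k[:,0],z)[:,:2]; print(z,"along",(q@y).min(),(q@y).max(),"across",(q@x).min(),(q@x).max())
  for k in comps(c,lambda h:h[...,2]<55,50,bx):
    print("fin",n,cv2.boundingRect(k))
    for z in(.098,.113):
        q=cast(c,k[:,0],z)[:,:2]; print(z,"along",(q@y).min(),(q@y).max(),"across",(q@x).min(),(q@x).max())
a=T["pixels"][180:400,170:500]; cv2.imwrite("pics/c1.png",np.hstack([cv2.resize(T["pixels"][320:380,265:335],(420,360),interpolation=0),cv2.resize(S["pixels"][180:240,380:440],(360,360),interpolation=0)])[:,:,::-1])
E
python3 meas.py
```

```text
board ((0.5699867606163025, 0.0011645108461380005), (0.4488324522972107, 0.26954400539398193), 79.31159210205078)
y axis [0.18546778 0.9826503 ] yaw -10.688408
ring (0.6724531650543213, 0.025074481964111328) 131.26392662525177 along 0.14935784215494152 across 0.6561357824312779
green (0.6619634032249451, 0.05588635057210922) 59.98856574296951 along 0.17768962063446736 across 0.6401134061753475 cent [0.66384131 0.05611845] 0.17826598575551925
gtop (0.663268506526947, 0.057696633040905) 49.727585166692734 along 0.17971054982092483 across 0.6410601172304848 cent [0.66515296 0.06595652] 0.18817663623801198
red T (289, 355, 20, 13)
0.063 along 0.1277135543780222 0.15382317211445148 across 0.46322812669893587 0.4753558414695401
0.078 along 0.12808996484565524 0.15360308123201158 across 0.4654069475917602 0.4772575921154158
0.093 along 0.12846637531328828 0.15338299034957165 across 0.46758576848458444 0.4791593427612915
fin T (288, 336, 27, 23)
0.098 along 0.1244841061991324 0.15726829537326018 across 0.4803509761877198 0.5067245856342216
0.113 along 0.1249596466006074 0.15695267200063634 across 0.48223926775050346 0.5079764166069484
red S (417, 190, 12, 12)
0.063 along 0.10592575060719446 0.1320467277847131 across 0.44871127359266133 0.45823094867406805
0.078 along 0.11835835318789788 0.14390048805822617 across 0.4597020832073465 0.46901080175943294
0.093 along 0.13079095576860122 0.1557542483317392 across 0.4706928928220316 0.4797906548447977
```

View pics/c1.png

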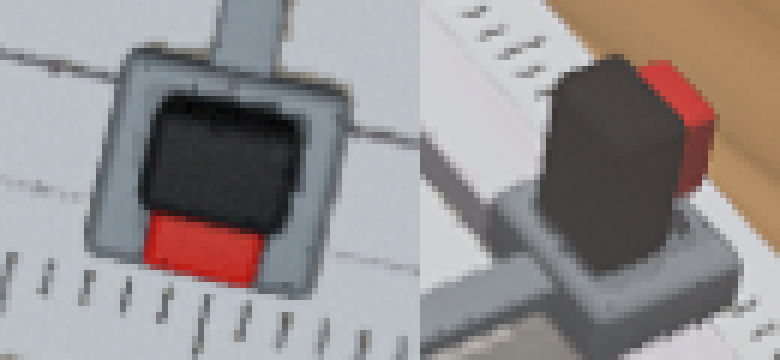

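The crop shows the black fin (TV tip about z 0.113) and the red button on the robot side, both centred at 0.141 along the rail. That gives a grip at about (0.503, 0.049) and a rail yaw of -10.7°. I'll start the approach while checking the lens and gear.

drive_tool(
  rows=[
    {"x":-0.024,"y":0.025,"spin":-0.047,"fingers":1},
    {"x":-0.048,"y":0.05,"spin":-0.094,"fingers":1},
    {"x":-0.095,"y":0.1,"spin":-0.19,"fingers":1},
    {"x":-0.143,"y":0.15,"spin":-0.28,"fingers":1},
    {"x":-0.19,"y":0.2,"spin":-0.375,"fingers":1},
    {"x":-0.238,"y":0.25,"spin":-0.47,"fingers":1},
    {"x":-0.285,"y":0.3,"spin":-0.56,"fingers":1},
    {"x":-0.33,"y":0.35,"spin":-0.66,"fingers":1},
    {"x":-0.355,"y":0.375,"spin":-0.75,"fingers":1},
    {"x":-0.365,"y":0.385,"spin":-0.8,"fingers":1},
  ],
)

```text
invalid input
```

```bash
cat > goal.py <<'E'
import sys; from plant import sensors; from h import *
# usage: goal.py across along z -> tool shift and spin
def goal(ac,al,z,yaw=-10.69):
    s=sensors.get_state(); M=rotm(s["eef_rot"]); a=np.radians(yaw)
    x=np.array([np.cos(a),np.sin(a),0]); y=np.array([-np.sin(a),np.cos(a),0])
    d=M.T@(x*ac+y*al+[0,0,z]-s["tcp_pos"])
    g=R.from_matrix(M).inv()*R.from_matrix(np.c_[-y,-x,[0,0,-1]])   # tool y = -x_grip
    g2=R.from_matrix(M).inv()*R.from_matrix(np.c_[y,x,[0,0,-1]])
    print("t",s["time_s"],"tcp",s["tcp_pos"],"across/along",s["tcp_pos"]@x,s["tcp_pos"]@y,"rot",s["eef_rot"],"J",s["joints"].round(1))
    print("shift",d.round(4),"rotvecs",g.as_rotvec().round(3),g2.as_rotvec().round(3),"F",s["contact_force"].round(1),s["gripper_width"],s["gripper_force"])
goal(*map(float,sys.argv[1:4]))
E
cat > m2.py <<'E'
import pickle; from h import *
T=pickle.load(open("top.pkl","rb")); a=np.radians(-10.69); x=np.array([np.cos(a),np.sin(a)]); y=np.array([-x[1],x[0]])
g=cv2.cvtColor(T["pixels"],cv2.COLOR_RGB2GRAY)
for q in cv2.HoughCircles(g[190:300,270:380],cv2.HOUGH_GRADIENT,1,50,param1=150,param2=15,minRadius=27,maxRadius=36)[0]:
    c=q[:2]+[270,190]; w=cast(T,[c],.094)[0,:2]; e=cast(T,[c+[q[2],0]],.094)[0,:2]; print("ring",c,q[2],"along",w@y,"across",w@x,"dia",2e3*np.linalg.norm(e-w))
h=cv2.cvtColor(T["pixels"],cv2.COLOR_RGB2HSV).astype(int)
m=(abs(h[...,0]-67)<18)&(h[...,1]>100)&(h[...,2]>60); v,u=np.nonzero(m[210:270,270:340]); 
w=cast(T,np.c_[u+270,v+210],.028)[:,:2]
print("gear far edge along",(w@y).max(),"-> centre",(w@y).max()-.026,"across range",(w@x).min(),(w@x).max())
E
python3 m2.py; python3 goal.py .4866 .141 .17
```

```text
ring [324.5 241.5] 32.1 along 0.14048173701506322 across 0.636121720560935 dia 86.7042004100523
gear far edge along 0.20262577460371906 -> centre 0.17662577460371906 across range 0.6133680454991054 0.6585940451115403
t 0.1 tcp [ 0.29022019 -0.60896361  0.24474505] across/along 0.398143245044889 -0.5445607374778656 rot [ 1.79915434e+02 -8.07765126e-03 -1.54523059e+02] J [-48.   20.6   0.6  -0.  -70.1 -16.5]
shift [-0.476   0.5011  0.0754] rotvecs [ 0.001  0.001 -0.94 ] [ 1.000e-03 -2.000e-03  2.202e+00] F [ 0.5 -0.1 -0.2] 0.08783855226933512 0.0
```

Everything agrees: lens at 0.1405 along and 0.636 across, gear at about 0.177. The slide is about +37 mm. The move was refused, so I'll give every field.

drive_tool(
  rows=[
    {"x":-0.024,"y":0.025,"z":0.0,"spin":-0.047,"fingers":1.0},
    {"x":-0.048,"y":0.05,"z":0.0,"spin":-0.094,"fingers":1.0},
    {"x":-0.09,"y":0.094,"z":0.0,"spin":-0.19,"fingers":1.0},
    {"x":-0.13,"y":0.136,"z":0.0,"spin":-0.28,"fingers":1.0},
    {"x":-0.17,"y":0.178,"z":0.0,"spin":-0.375,"fingers":1.0},
    {"x":-0.21,"y":0.22,"z":0.0,"spin":-0.47,"fingers":1.0},
    {"x":-0.25,"y":0.262,"z":0.0,"spin":-0.56,"fingers":1.0},
    {"x":-0.29,"y":0.304,"z":0.0,"spin":-0.66,"fingers":1.0},
    {"x":-0.32,"y":0.336,"z":0.0,"spin":-0.75,"fingers":1.0},
    {"x":-0.335,"y":0.352,"z":0.0,"spin":-0.8,"fingers":1.0},
  ],
  newtons=25,
)

```text
time_s: 1.35
tcp_pos: [0.4416, -0.1454, 0.2455]
eef_rot: [180.0, 0.0, -108.4]
contact_force: [-0.6, -0.5, 0.4]
gripper_width: 0.0875
gripper_force: 0.0
```

```bash
python3 goal.py .4866 .141 .17
```

```text
t 1.35 tcp [ 0.441614   -0.14538193  0.2455026 ] across/along 0.4609175100896454 -0.060941616308962825 rot [ 1.79997856e+02  1.59428233e-02 -1.08430812e+02] J [  6.1   0.3 -24.7  -0.  -65.  -24.6]
shift [-0.2035  0.0017  0.0756] rotvecs [ 0.     0.    -0.135] [ 0.    -0.     3.006] F [-0.6 -0.5  0.4] 0.08751157653304617 0.0
```

drive_tool(
  rows=[
    {"x":-0.015,"y":0.0,"z":0.0,"spin":-0.02,"fingers":1.0},
    {"x":-0.045,"y":0.0,"z":0.01,"spin":-0.05,"fingers":1.0},
    {"x":-0.085,"y":0.001,"z":0.03,"spin":-0.08,"fingers":1.0},
    {"x":-0.125,"y":0.001,"z":0.05,"spin":-0.11,"fingers":1.0},
    {"x":-0.165,"y":0.002,"z":0.06,"spin":-0.135,"fingers":1.0},
    {"x":-0.19,"y":0.002,"z":0.065,"spin":-0.135,"fingers":1.0},
    {"x":-0.2,"y":0.002,"z":0.07,"spin":-0.135,"fingers":1.0},
    {"x":-0.2035,"y":0.002,"z":0.07,"spin":-0.135,"fingers":1.0},
    {"x":-0.2035,"y":0.002,"z":0.07,"spin":-0.135,"fingers":1.0},
    {"x":-0.2035,"y":0.002,"z":0.07,"spin":-0.135,"fingers":1.0},
  ],
  newtons=25,
)

```text
time_s: 2.6
tcp_pos: [0.5045, 0.0453, 0.1759]
eef_rot: [-180.0, 0.0, -101.0]
contact_force: [0.4, 0.4, 0.1]
gripper_width: 0.0876
gripper_force: 0.0
```

```bash
python3 goal.py .4876 .141 .078
python3 - <<'E'
from plant import sensors,cams
import cv2,pickle,numpy as np
from h import *
s=sensors.get_state(); c=cams.capture("wrist"); cv2.imwrite("pics/w1.png",c["pixels"][:,:,::-1])
Tt=np.array(c["T_tool_cam"]); M=rotm(s["eef_rot"]); eye=s["tcp_pos"]+M@Tt[:3,3]; rot=M@Tt[:3,:3]
a=np.radians(-10.69); x=np.array([np.cos(a),np.sin(a)]); y=np.array([-x[1],x[0]])
print("eye",eye)
h=cv2.cvtColor(c["pixels"],cv2.COLOR_RGB2HSV).astype(int); m=((h[...,0]<6)|(h[...,0]>174))&(h[...,1]>150)&(h[...,2]>80)
cs,_=cv2.findContours(m.astype(np.uint8),cv2.RETR_EXTERNAL,cv2.CHAIN_APPROX_NONE)
for k in cs:
  if cv2.contourArea(k)>100:
    q=cast(c,k[:,0],.093,eye,rot)[:,:2]; print("red",cv2.boundingRect(k),"along",(q@y).min(),(q@y).max(),"across",(q@x).min(),(q@x).max())
E
```

```text
t 2.6 tcp [0.50454438 0.04534356 0.17587429] across/along 0.48737709863396544 0.13814714621967938 rot [-1.79980723e+02  1.47286340e-02 -1.00996846e+02] J [ 27.4   8.1 -26.    0.  -55.9 -38.4]
shift [-0.0028 -0.0002  0.0979] rotvecs [-0.     0.    -0.005] [0.000e+00 1.000e-03 3.136e+00] F [0.4 0.4 0.1] 0.08764342383144959 0.0
eye [ 0.49139194 -0.02001017  0.31391029]
red (328, 223, 19, 45) along 0.12224151613440225 0.15162303391190626 across 0.4692628580557608 0.4809541850838404
```

View pics/w1.png

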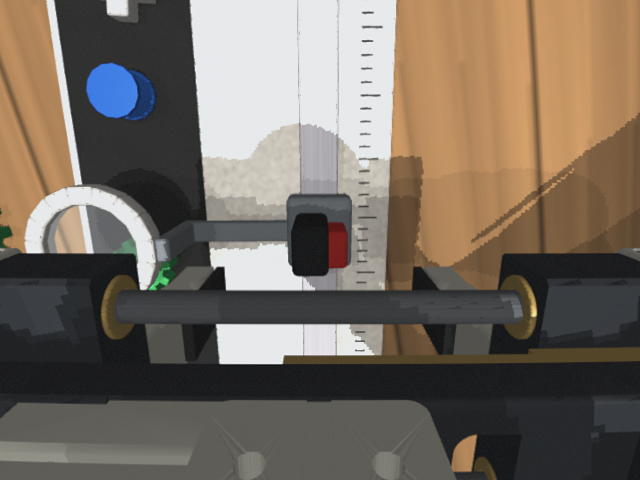

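The wrist view shows the red button at (328–347, 223–268) and the fin beside it, midway between the open fingers. This agrees within 2 mm, so I'll descend.

drive_tool(
  rows=[
    {"x":-0.003,"y":-0.001,"z":0.01,"spin":-0.005,"fingers":1.0},
    {"x":-0.003,"y":-0.001,"z":0.025,"spin":-0.005,"fingers":1.0},
    {"x":-0.003,"y":-0.001,"z":0.04,"spin":-0.005,"fingers":1.0},
    {"x":-0.003,"y":-0.001,"z":0.055,"spin":-0.005,"fingers":1.0},
    {"x":-0.003,"y":-0.001,"z":0.07,"spin":-0.005,"fingers":1.0},
    {"x":-0.003,"y":-0.001,"z":0.082,"spin":-0.005,"fingers":1.0},
    {"x":-0.003,"y":-0.001,"z":0.092,"spin":-0.005,"fingers":1.0},
    {"x":-0.003,"y":-0.001,"z":0.097,"spin":-0.005,"fingers":1.0},
    {"x":-0.003,"y":-0.001,"z":0.097,"spin":-0.005,"fingers":1.0},
  ],
  newtons=25,
)

```text
time_s: 3.78
tcp_pos: [0.5061, 0.0487, 0.0784]
eef_rot: [180.0, -0.0, -100.7]
contact_force: [0.5, 0.5, -0.1]
gripper_width: 0.0879
gripper_force: 0.0
```

drive_tool(
  rows=[
    {"x":0.0,"y":0.0,"z":0.0,"spin":0.0,"fingers":0.0},
    {"x":0.0,"y":0.0,"z":0.0,"spin":0.0,"fingers":-0.2},
    {"x":0.0,"y":0.0,"z":0.0,"spin":0.0,"fingers":-0.5},
    {"x":0.0,"y":0.0,"z":0.0,"spin":0.0,"fingers":-1.0},
    {"x":0.0,"y":0.0,"z":0.0,"spin":0.0,"fingers":-1.0},
    {"x":0.0,"y":0.0,"z":0.0,"spin":0.0,"fingers":-1.0},
    {"x":0.0,"y":0.0,"z":0.0,"spin":0.0,"fingers":-1.0},
    {"x":0.0,"y":0.0,"z":0.0,"spin":0.0,"fingers":-1.0},
  ],
  newtons=25,
)

```text
time_s: 4.78
tcp_pos: [0.5082, 0.0492, 0.0786]
eef_rot: [-179.8, 0.1, -100.6]
contact_force: [10.5, -2.6, -8.6]
gripper_width: 0.0292
gripper_force: 25.0
```

```bash
python3 goal.py .489 .178 .078
```

```text
t 4.775 tcp [0.50824304 0.04916962 0.07860845] across/along 0.49030184930570003 0.14259288705670958 rot [-1.79824948e+02  7.02915290e-02 -1.00633402e+02] J [ 27.6  15.3 -32.2   0.1 -42.3 -38.3]
shift [-0.0354  0.0013  0.0006] rotvecs [-0.003  0.001  0.001] [-2.000e-03 -5.000e-03 -3.141e+00] F [10.5 -2.6 -8.6] 0.02922485077751773 24.999201893806458
```

Width is 29 mm at 25 N, so the button is in. I'll relieve the side load slightly and slide +37 mm along the rail.

drive_tool(
  rows=[
    {"x":-0.001,"y":-0.0015,"z":0.0,"spin":0.0,"fingers":-1.0},
    {"x":-0.005,"y":-0.0015,"z":0.0,"spin":0.0,"fingers":-1.0},
    {"x":-0.011,"y":-0.0015,"z":0.0,"spin":0.0,"fingers":-1.0},
    {"x":-0.017,"y":-0.0015,"z":0.0,"spin":0.0,"fingers":-1.0},
    {"x":-0.023,"y":-0.0015,"z":0.0,"spin":0.0,"fingers":-1.0},
    {"x":-0.029,"y":-0.0015,"z":0.0,"spin":0.0,"fingers":-1.0},
    {"x":-0.034,"y":-0.0015,"z":0.0,"spin":0.0,"fingers":-1.0},
    {"x":-0.037,"y":-0.0015,"z":0.0,"spin":0.0,"fingers":-1.0},
    {"x":-0.037,"y":-0.0015,"z":0.0,"spin":0.0,"fingers":-1.0},
    {"x":-0.037,"y":-0.0015,"z":0.0,"spin":0.0,"fingers":-1.0},
  ],
  newtons=25,
)

```text
time_s: 6.02
tcp_pos: [0.5152, 0.0855, 0.0786]
eef_rot: [-179.9, 0.1, -100.6]
contact_force: [4.7, -0.1, -3.7]
gripper_width: 0.0293
gripper_force: 25.0
```

```bash
python3 goal.py .489 .178 .078
python3 - <<'E'
from plant import cams
import cv2,numpy as np,pickle
a=cams.capture("top");b=cams.capture("scene");pickle.dump(b,open("scene2.pkl","wb"))
cv2.imwrite("pics/p2.png",np.hstack([a["pixels"][140:420,150:510],b["pixels"][140:420,220:540]])[:,:,::-1])
E
```

```text
t 6.025 tcp [0.51517879 0.08552999 0.07859651] across/along 0.4903725602446223 0.1796087772804983 rot [-1.79934120e+02  6.10857140e-02 -1.00641043e+02] J [ 31.   16.3 -30.7  -0.  -43.  -41.6]
shift [0.0016 0.0014 0.0006] rotvecs [-0.001  0.001  0.001] [-2.000e-03 -2.000e-03 -3.141e+00] F [ 4.7 -0.1 -3.7] 0.02927605282359281 24.9997016787529
```

View pics/p2.png

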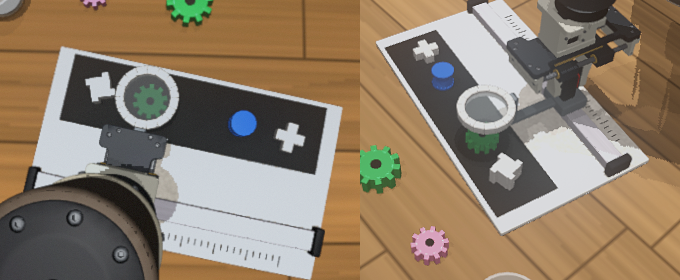

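The top crop shows the ring at (147,97) with the gear inside it at (150,99). I'll put numbers on it before letting go.

```bash
cat > chk.py <<'E'
from plant import cams; from h import *
T=cams.capture("top"); a=np.radians(-10.69); x=np.array([np.cos(a),np.sin(a)]); y=np.array([-x[1],x[0]])
g=cv2.cvtColor(T["pixels"],cv2.COLOR_RGB2GRAY)
for q in cv2.HoughCircles(g[180:300,240:360],cv2.HOUGH_GRADIENT,1,50,param1=150,param2=15,minRadius=29,maxRadius=36)[0]:
    c=q[:2]+[240,180]; w=cast(T,[c],.094)[0,:2]; print("ring",c,q[2],"along",w@y,"across",w@x)
h=cv2.cvtColor(T["pixels"],cv2.COLOR_RGB2HSV).astype(int)
m=((abs(h[...,0]-67)<20)&(h[...,1]>50)&(h[...,2]>40))[205:275,265:345].astype(np.uint8)
k=max(cv2.findContours(m,cv2.RETR_EXTERNAL,cv2.CHAIN_APPROX_NONE)[0],key=cv2.contourArea)[:,0]+[265,205]
w=cast(T,k,.028)[:,:2].astype(np.float32); c,r=cv2.minEnclosingCircle(w); print("gear along",np.dot(c,y),"across",np.dot(c,x),"dia",2e3*r)
E
python3 chk.py
```

```text
ring [298.5 237.5] 33.1 along 0.17588040233209445 across 0.6339834961570792
gear along 0.17645204859251204 across 0.6372329159687984 dia 52.17386409640312
```

The lens is at 0.176 and the gear at 0.176 (52 mm across, as specified), so they are centred. Now open and lift.

drive_tool(
  rows=[
    {"x":0.0,"y":0.0,"z":0.0,"spin":0.0,"fingers":-0.2},
    {"x":0.0,"y":0.0,"z":0.0,"spin":0.0,"fingers":0.2},
    {"x":0.0,"y":0.0,"z":0.0,"spin":0.0,"fingers":0.6},
    {"x":0.0,"y":0.0,"z":0.0,"spin":0.0,"fingers":1.0},
    {"x":0.0,"y":0.0,"z":0.0,"spin":0.0,"fingers":1.0},
    {"x":0.0,"y":0.0,"z":0.0,"spin":0.0,"fingers":1.0},
  ],
)

```text
time_s: 6.92
tcp_pos: [0.5145, 0.0848, 0.0786]
eef_rot: [180.0, -0.0, -100.7]
contact_force: [-0.3, -1.1, -0.0]
gripper_width: 0.0798
gripper_force: 0.0
```

drive_tool(
  rows=[
    {"x":0.0,"y":0.0,"z":-0.01,"spin":0.0,"fingers":1.0},
    {"x":0.0,"y":0.0,"z":-0.025,"spin":0.0,"fingers":1.0},
    {"x":0.0,"y":0.0,"z":-0.045,"spin":0.0,"fingers":1.0},
    {"x":0.0,"y":0.0,"z":-0.065,"spin":0.0,"fingers":1.0},
    {"x":0.0,"y":0.0,"z":-0.085,"spin":0.0,"fingers":1.0},
    {"x":0.0,"y":0.0,"z":-0.105,"spin":0.0,"fingers":1.0},
    {"x":0.0,"y":0.0,"z":-0.115,"spin":0.0,"fingers":1.0},
    {"x":0.0,"y":0.0,"z":-0.12,"spin":0.0,"fingers":1.0},
    {"x":0.0,"y":0.0,"z":-0.12,"spin":0.0,"fingers":1.0},
  ],
)

```text
time_s: 8.05
tcp_pos: [0.5144, 0.0848, 0.1986]
eef_rot: [180.0, 0.0, -100.7]
contact_force: [0.3, 0.1, -0.6]
gripper_width: 0.0877
gripper_force: 0.0
```

```bash
python3 chk.py
python3 - <<'E'
from plant import cams
import cv2
cv2.imwrite("pics/w3.png",cams.capture("wrist")["pixels"][:,:,::-1])
E
```

```text
ring [298.5 236.5] 30.9 along 0.17617292478726299 across 0.6353113363303055
gear along 0.17650625903985284 across 0.6372823694215823 dia 52.29537934064865
```

View pics/w3.png

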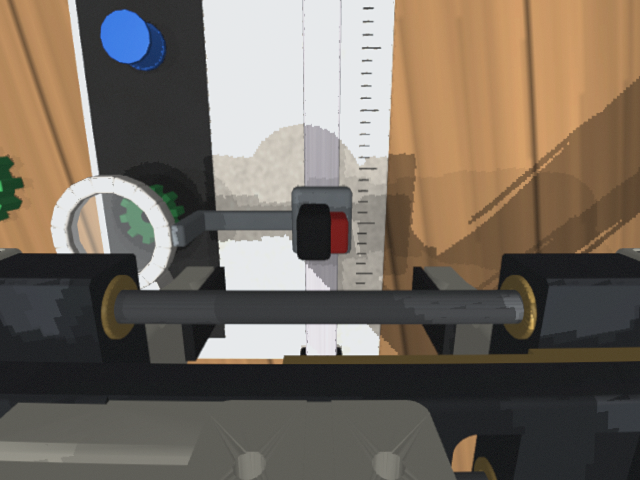

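The wrist view shows the button sprung out at (330–348, 212–255), and the gripper is clear of everything. The lens is still over the gear, so I'll hand in.

```bash
python3 -c "
from plant import r
print(r.close_job())"
```

```text
the job is handed in; nothing more can be done
None
```

The job is handed in: the lens is locked over the green gear, within about 1 mm along the rail by my last measurement, with the release sprung out and the arm clear at about 8 s (no verdict was returned).

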